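# Set the sprung stock stand to its length mark and lock it

## Task

One of the two stock stands beside the fixture is still unlocked with its sprung leg standing too long. Grip that leg, press it down until the ring groove round it is level with the top of the cam ring, and with the leg held there swing the stand's cam lever round counter-clockwise (seen from above) to its closed stop without letting the leg stray from the mark or leave your grip. Finish still gripping the leg at the mark with the lever fully closed, and leave the other things on the bench where they are.

Things in the scene. Friction and masses are not known exactly. Their poses are not given: they have to be found in the camera images.
- stand: The stand to be set, fixed to the bench: round grey foot 110 mm across, 13 mm high; aluminium outer tube 46 mm across; black fixed collar 58 mm across, 53 to 63 mm above the bench; above it the black knurled cam ring. Origin on the leg's vertical axis at bench height, z up; the cam lever points along +x of this body when fully open.
- collar_top (a point): Centre of the cam ring's top face, on the leg's axis, 80 mm above the bench. The cam ring is 58 mm across, 64 to 80 mm above the bench, concentric with the leg. The leg's groove must come to this height.
- sliding_leg: Steel inner leg, a round bar 26 mm in diameter, vertical; it slides up and down and turns freely about its own axis, so it may turn with the gripper. Origin on the axis at the centre of its black ring groove (3 mm wide), z up. The bare bar reaches from below the groove to 46 mm above it; there sits a round cap 36 mm across, its top 60 mm above the groove.
- leg_mark (a point): The length mark: centre of the leg's groove, same point as the leg's origin. If the fingertips end 3 to 8 mm above the groove, then with the leg at its mark they are just above the cam ring and beside the lever blade; turning the gripper about the leg's axis lets the side of a finger sweep the lever round while the leg stays gripped.
- leg_slide (a joint): Height of the groove above the cam ring's top face in m: 0 = level (at the mark), positive = leg too long. Range -0.016 to 0.042, starts 0.028 to 0.042. Drag 2.5 N and a lifting spring of 120 N/m: unlocked, the gripped leg takes about 8 N downward at 0, and rises some 20 mm when let go. Once the lever is closed the leg is clamped.
- cam_lever (a joint): Angle of the cam ring with its lever in rad, about the vertical leg axis, counter-clockwise from above: 0 = fully open, 1.05 = closed stop. Starts between 0 and 0.25. It stays where it is left, turns with about 0.1 N m, somewhat stiffer over the last third where the cam clamps the leg.
- lever_tip (a point): Upright rounded end of the lever, 69 mm from the leg's axis, this point 89 mm above the bench. The lever is an upright steel blade 7 mm thick standing on the cam ring from 80 to 98 mm above the bench; it runs radially from 17 mm to 69 mm from the leg's axis and ends in an upright black bar 14 mm across.
- set_stand: The other stand, an identical twin that is already set and locked (groove level with its ring, lever closed), all fixed. Origin on its axis at bench height. Leave it.
- nest: Fixture block between the stands, fixed: 130 x 110 mm foot, 100 x 80 mm steel top 140 mm above the bench with a stop strip to 152 mm. Origin at bench height under its centre.
- stock_bar: Loose aluminium flat bar 30 x 520 x 10 mm lying along its y axis beyond the fixture. Origin under its centre. Leave it.
- caliper_case: Loose black plastic case 85 x 235 x 29 mm, long along its y. Origin under its centre. Leave it.
- oil_bottle: Loose clear bottle 52 mm across, 130 mm high. Origin under its centre. Leave it.
- screwdriver: Loose screwdriver lying along its x axis. Leave it.

How it is judged:
On the way, in this order (a step that is already met when the one before it is completed fails the run):
1. the leg is gripped and held at its length mark (groove within 4 mm of the ring's top) with the cam lever not yet closing (under 0.5 rad) (value of joint leg_slide between -0.004 and 0.004 m and contact force between the fingers and sliding_leg above 3 N and value of joint cam_lever below 0.5 rad), for 0.2 s.
2. the cam lever is swung to its closed stop with the leg gripped at the mark (value of joint cam_lever above 0.97 rad and value of joint leg_slide between -0.004 and 0.004 m and contact force between the fingers and sliding_leg above 3 N), for 0.2 s.
At the end, for the whole second after the job is handed in: the program finishes while holding: the fingers grip the leg with more than 3 N, its groove is within 4 mm of the cam ring's top and still, and the cam lever is closed to 0.97 rad or more (stop at 1.05) (all of step 2 and linear speed of sliding_leg below 0.01 m/s); the arm keeps its last pose, push and grip.
It fails at once if the cam lever is closed (past 0.6 rad) while the leg is more than 6 mm off its mark or not in the fingers' grip (value of joint cam_lever above 0.6 rad and (value of joint leg_slide above 0.006 m or value of joint leg_slide below -0.006 m or contact force between the fingers and sliding_leg below 1 N)).
It fails at once if one of the loose things on the bench is moved by more than 20 mm (distance of any of stock_bar, caliper_case, oil_bottle, screwdriver from where it was at the start of the episode above 0.02 m).
It also fails if it takes over 38 s, if anything falls off the work surface, if the arm or the gripper's body presses on something with over 40 N, if the wrist force passes 120 N, or if a joint passes its speed limit or range.

## Robot

A 7-joint arm with a two-finger parallel gripper is mounted at the origin on the work surface. World frame = base frame: x ahead of the robot, y to its left, z up, the work surface at z = 0. Lengths are in m, angles in rad, forces in N, time in s.
With the tool pointing down it reaches from about 0.4 to 0.85 m from the base axis. Payload 10.4 kg.
Tool frame: the origin (TCP) lies at the very end of the fingers, on their centre line; the grasp point (between the pads) lies 19 mm behind it; z points along the fingers, y is the line along which they close (so a half turn about z gives the same grasp; the last joint's range is limited). The gripper opens to 87 mm and grips with 3 to 60 N. Pads are 19 mm wide; open, the fingers measure 117 mm over their backs; the gripper's body (75 mm by 190 mm) begins 51 mm behind the grasp point.
Start: joints at [-1.17, 0.332, -0.065, 1.46, 0.022, 1.35, -0.088], TCP at [0.257, 0.57, 0.223] pointing down, gripper open.
Joint ranges: [-2.6, 2.6], [-0.5, 2.12], [-1.47, 1.34], [0.16, 2.42], [-1.27, 4.41], [0.06, 2.06], [-2.6, 2.6]. Speed limits (rad/s): [2.22, 2.22, 2.79, 2.79, 3.14, 3.14, 3.14].

## Interface

Orientations are given as a unit quaternion [x, y, z, w].
In Python, from bench import r gives the robot as it stands.
- The arm moves only by the shell command python3 -m crank 'ROWS' [FORCE]. ROWS is JSON, a list that holds one entry, the list of rows, each a list of 5 numbers: the shift along the tool's x, y, z in mm, then the turn about the tool's z in degrees, then the opening, from -1 (shut) to 1 (fully open). A call has 1 to 20 rows; each row is the pose to reach, as a shift and turn from the pose commanded when the call began, along the tool's axes at that moment; what a row does not reach only later rows make up. A row lasts 1/10 s, in which the tool goes at most 50 mm and 8.59 degrees, less where a joint would pass 70% of its speed; a pose out of reach is approached as far as the arm can. A call with a gripper value outside its range is refused whole. The fingers move at their own pace and stop on an object; FORCE is the grip in N (left out, the last holds). Time passes only in rows, so rows that repeat a pose let the fingers close. It gives the time, the measured TCP pose, the force, the opening and the grip force at its end, in the units of the state.
- r.read_state(): the state, without advancing time (a new reading comes with each control period).
- r.camera(name): name is "side" or "top" or "wrist"; returns a dict with "image" (384x512x3 uint8, red, green, blue), "vfov" (degrees; the focal length in pixels is half the picture's height over the tangent of half this angle, whatever the lens; pixels are square), "cx", "cy" (the principal point, pixels), "eye" and "attitude" of the camera in the world. Camera axes: x right, y down, z forward; pixel columns grow to the right and rows downward; lengths in m; the calibration is good to about 2 mm. A picture is of the moment at which its call begins. There is no depth.
- r.close_job(): hands the job in; it is judged then, once.
The state is a dict: "time": time; "joint_positions": joint angles; "joint_vel": joint speeds; "joint_torque": joint torques, N m; "ee_pos": TCP position; "eef_rot": TCP orientation; "ft_force": force on the tool from outside, world axes, zero at the start; "torque": the same for the moment, N m; "width": finger opening in m; "grip_force": force on a finger pad.
Only numpy, scipy, OpenCV 4.12 (cv2) and the standard library are available. Lean on these libraries where they do the work, as an engineer would, in place of code of your own. Each camera call takes 0.05 s, during which the arm holds its last target. There are 200 camera calls.

## Working session

There is one attempt and no reset: what is moved stays moved. The work goes in short steps, Python scripts to look and compute and a shell command to move; the robot and the scene stay as the last step left them, time stands still between calls to the robot, and variables do not carry over. Pictures are saved under pics/ and viewed, at most 10 in all, crops included, and the job is handed in when it is done.

```bash
mkdir -p pics; ls; python3 - <<'E'
from bench import r
import cv2
s=r.read_state();print(s)
for n in("top","side"):
    c=r.camera(n);cv2.imwrite(f"pics/{n}1.png",cv2.resize(c["image"][:,:,::-1],(800,600),interpolation=cv2.INTER_CUBIC))
    print(n,{k:v for k,v in c.items() if k!="image"})
E
```

```text
pics
{'time': 0.0, 'joint_positions': array([-1.16961513,  0.33286252, -0.06470223,  1.46095254,  0.02156682,
        1.3498651 , -0.08850408]), 'joint_vel': array([ 5.48249319e-04, -5.29045296e-05, -1.60941639e-03,  3.32252093e-04,
       -1.95068169e-03,  8.88008806e-05, -2.16034495e-03]), 'joint_torque': array([-3.42747071e-04, -6.23283434e+01,  2.42859236e-02, -3.89876318e+01,
       -6.12948881e-02,  4.02751495e-02,  1.15424359e-04]), 'ee_pos': array([0.25684246, 0.56936762, 0.2217544 ]), 'eef_rot': array([ 2.10302694e-01,  9.77636073e-01, -6.84387947e-04, -1.31383769e-04]), 'ft_force': array([0.24952904, 0.69115627, 0.10760844]), 'torque': array([ 0.0147044 ,  0.04379041, -0.00473729]), 'grip_force': 0.0, 'width': 0.08701872326293038}
top {'vfov': 50.808899897396486, 'cx': 252.69021654763992, 'cy': 193.15392363058476, 'eye': array([ 0.43267804, -0.01773965,  0.98529688]), 'attitude': array([ 0.75034686, -0.65207442,  0.07193729, -0.08126238])}
side {'vfov': 50.39261212605774, 'cx': 255.50194319820494, 'cy': 193.18767064663456, 'eye': array([ 0.29037587, -0.42972661,  0.71958516]), 'attitude': array([ 0.89489461, -0.28631403,  0.11282216, -0.32320128])}
```

View pics/top1.png

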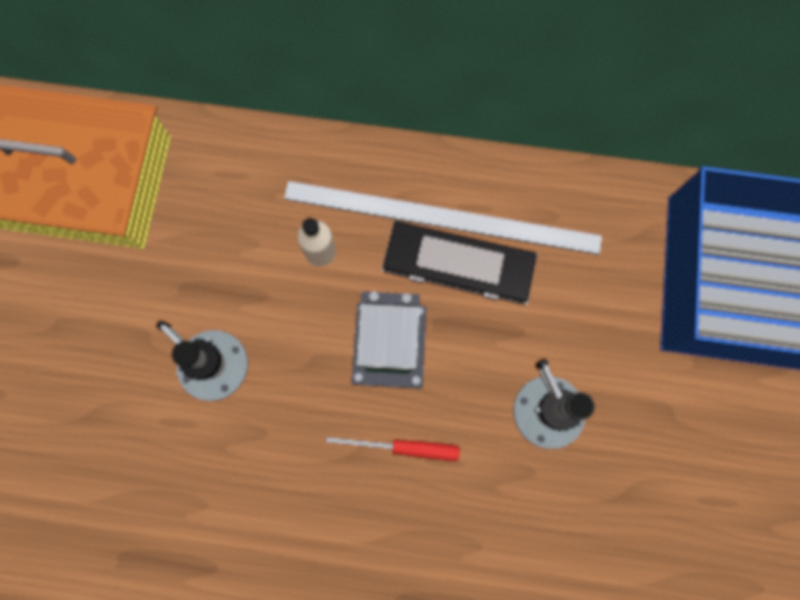

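View pics/side1.png

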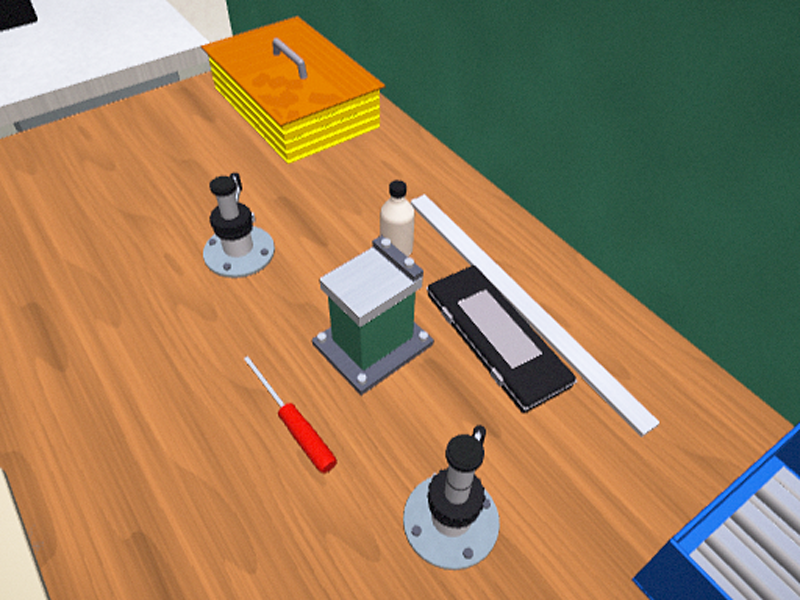

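The right stand in the top view (foot at (550,412), lever tip at (542,364)) shows its groove well above the ring in the side view (459,487). That makes it the unlocked one; the far stand's groove isn't visible above its ring.

```bash
cat > h.py <<'E'
import numpy as np
from bench import r
from scipy.spatial.transform import Rotation as R
def K(c):
    return 192/np.tan(np.radians(c["vfov"]/2))
def ray(c,u,v,z,s=1.0):
    "pixel (u,v) of picture scaled by s -> point at height z"
    f=K(c);d=R.from_quat(c["attitude"]).apply([(u/s-c["cx"])/f,(v/s-c["cy"])/f,1])
    return c["eye"]+d*(z-c["eye"][2])/d[2]
def proj(c,p):
    q=R.from_quat(c["attitude"]).inv().apply(np.array(p)-c["eye"]);f=K(c)
    return np.array([q[0]/q[2]*f+c["cx"],q[1]/q[2]*f+c["cy"]])
E
python3 - <<'E'
from h import *
import cv2
S=1.5625
t=r.camera("top");s=r.camera("side")
print("foot",ray(t,550,412,.013,S),ray(s,451,521,.013,S))
print("cap",ray(t,581,405,.175,S),ray(s,465,446,.175,S))
print("ring",ray(t,561,407,.08,S),"tip",ray(t,542,364,.098,S),ray(s,480,432,.098,S))
print("far foot",ray(t,212,365,.013,S))
a=cv2.resize(t["image"][205:300,315:395],None,fx=6,fy=6,interpolation=cv2.INTER_CUBIC)
b=cv2.resize(s["image"][265:370,250:330],None,fx=5.43,fy=5.43,interpolation=cv2.INTER_CUBIC)
h=min(a.shape[0],b.shape[0]);m=np.hstack([a[:h],b[:h]])[:600,:,::-1];print(a.shape,b.shape,m.shape);m=m[:,:800]if m.shape[1]>800 else m
cv2.imwrite("pics/crop.png",np.hstack([a[:h,:400],b[:h,:400]])[:,:,::-1] if 0 else cv2.resize(m,None,fx=.85,fy=.85))
E
```

```text
foot [ 0.50890691 -0.24692347  0.013     ] [ 0.50679244 -0.24987162  0.013     ]
cap [ 0.51042543 -0.2469426   0.175     ] [ 0.51273963 -0.2430375   0.175     ]
ring [ 0.5127931  -0.24596057  0.08      ] tip [ 0.56718797 -0.2099407   0.098     ] [ 0.56824866 -0.21318499  0.098     ]
far foot [0.50755026 0.27543157 0.013     ]
(570, 480, 3) (570, 434, 3) (570, 914, 3)
```

View pics/crop.png

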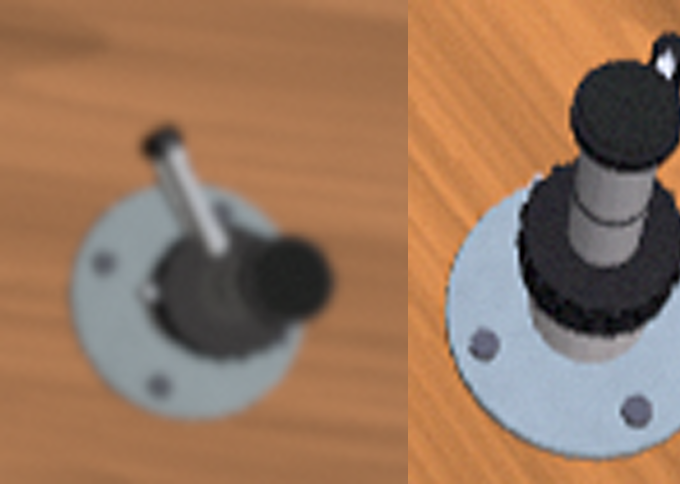

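Close-up: cam ring centre and lever agree between the two views, with the axis near (0.510, -0.247) and the lever at about 32°. The groove front sits at crop (607,222), and the cap top centre at (627,112).

```bash
cat >> h.py <<'E'
def shift(p,psi):
    "rows: shift mm in tool axes, turn deg to reach TCP p with finger line at angle psi (deg)"
    s=r.read_state();T=R.from_quat(s["eef_rot"]);y=T.apply([0,1,0]);a=np.degrees(np.arctan2(y[1],y[0]))
    print("psi now",a,"turn",a-psi,"shift",T.inv().apply(np.array(p)-s["ee_pos"])*1e3,"tcp",s["ee_pos"],"q7",s["joint_positions"][6])
E
python3 - <<'E'
from h import *
s=r.camera("side");A=np.array([.51,-.2465]);d=s["eye"][:2]-A;d/=np.linalg.norm(d)
px=lambda x,y:(250+(x-408)/4.615,265+y/4.615)
print("groove px",px(607,222),"cap px",px(627,112),"capbot front",px(620,170))
for z in np.arange(.105,.127,.004):
    f=np.r_[A+d*.013,z];print(round(z-.08,3),proj(s,f),proj(s,np.r_[A,z+.06]))
shift([.45,.15,.222],-35);shift([.51,-.2465,.222],-35)
E
```

```text
groove px (293.12026002166846, 313.10400866738894) cap px (297.453954496208, 289.26868905742145) capbot front (295.9371614301192, 301.8364030335861)
0.025 [291.88396884 316.20670359] [297.01917551 291.33224888]
0.029 [292.10156442 315.15269121] [297.27664293 290.08510105]
0.033 [292.32125746 314.08851892] [297.53674911 288.82517136]
0.037 [292.54307844 313.01403911] [297.79953482 287.5522623 ]
0.041 [292.76705842 311.9291013 ] [298.06504167 286.26617226]
0.045 [292.99322908 310.83355205] [298.33331215 284.96669546]
psi now 65.71890484771534 turn 100.71890484771534 shift [-348.51269617 -303.06974896    0.38062354] tcp [0.25694355 0.56957322 0.22219198] q7 -0.0885080836148395
psi now 65.71890484771534 turn 100.71890484771534 shift [-5.66251230e+02 -6.39822090e+02  5.85311426e-01] tcp [0.25694355 0.56957322 0.22219198] q7 -0.0885080836148395
```

```bash
python3 -m crank '[[[-35,-30,0,8,1],[-70,-60,0,16,1],[-105,-90,0,24,1],[-140,-120,0,32,1],[-175,-150,0,40,1],[-210,-180,0,48,1],[-245,-212,0,56,1],[-280,-243,0,64,1],[-315,-275,0,72,1],[-349,-303,0,80,1],[-376,-345,0,85,1],[-403,-387,0,90,1],[-430,-429,0,95,1],[-457,-471,0,101,1],[-484,-513,0,101,1],[-511,-555,0,101,1],[-538,-597,0,101,1],[-566,-640,0,101,1],[-566,-640,0,101,1],[-566,-640,0,101,1]]]' 45
python3 - <<'E'
from h import *
import cv2
shift([.51,-.2465,.222],-35)
for n in("wrist","side"):
    c=r.camera(n);cv2.imwrite(f"pics/{n}2.png",cv2.resize(c["image"][:,:,::-1],(800,600),interpolation=cv2.INTER_CUBIC))
E
```

```text
time: 2.25
ee_pos: [0.5093, -0.2477, 0.2221]
eef_rot: [0.889, 0.458, -0.001, 0.0]
ft_force: [-0.2, 0.8, -0.5]
width: 0.0872
grip_force: 0.0
psi now -35.44567962708378 turn -0.44567962708377706 shift [ 1.42279264 -0.125607    0.1107269 ] tcp [ 0.50927732 -0.24773188  0.22211222] q7 -0.10288998485194624
```

View pics/wrist2.png

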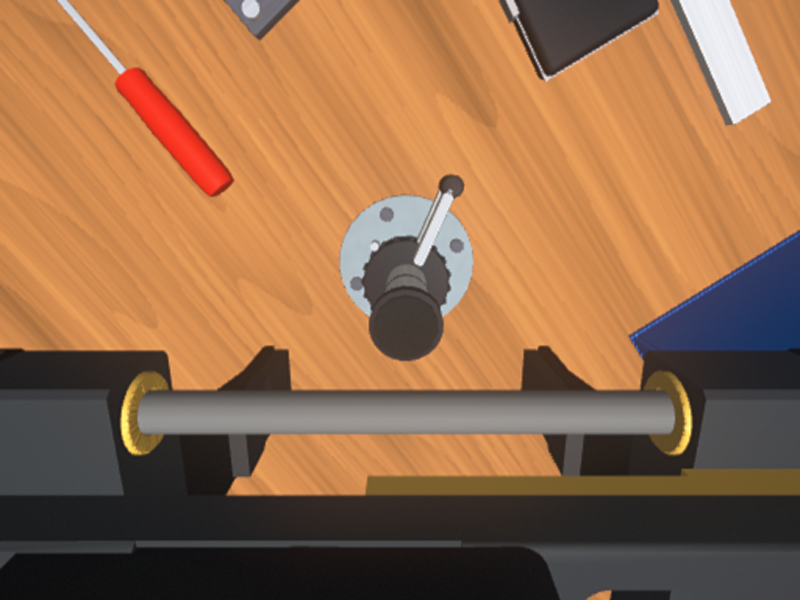

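Wrist view: foot centre (406,261), cap top centre (406,326), lever end top (452,185), and the groove is faintly visible at about (406,268). The leg lies centred between the fingers.

```bash
python3 - <<'E'
from h import *
S=1.5625
c=r.camera("wrist");print(c["eye"])
print("foot",ray(c,406,261,.013,S),"cap",ray(c,406,326,.174,S),"capwidth",ray(c,369,326,.174,S)-ray(c,443,326,.174,S))
A=np.array([.510,-.247]);
for z in(.165,.17,.175,.18):print(z,proj(c,np.r_[A,z])*S, end=' ')
t=ray(c,452,185,.098,S);print("\ntip",t,np.hypot(*(t[:2]-A)),np.degrees(np.arctan2(*(t[:2]-A)[::-1])))
b=ray(c,419,263,.098,S);print("blade inner",b, "blade dir",np.degrees(np.arctan2(*(t-b)[:2][::-1])))
E
```

```text
[ 0.55142509 -0.18756013  0.38478524]
foot [ 0.51347077 -0.24110751  0.013     ] cap [ 0.51191417 -0.24336993  0.174     ] capwidth [-0.02864905  0.02024817  0.        ]
0.165 [407.07975317 328.21192815] 0.17 [407.10055131 331.44678315] 0.175 [407.12225634 334.82269246] 0.18 [407.1449289  338.34908762] 
tip [ 0.57095902 -0.207292    0.098     ] 0.07275112911911505 33.079754921907096
blade inner [ 0.52802453 -0.23456102  0.098     ] blade dir 32.420891900370094
```

View pics/side2.png

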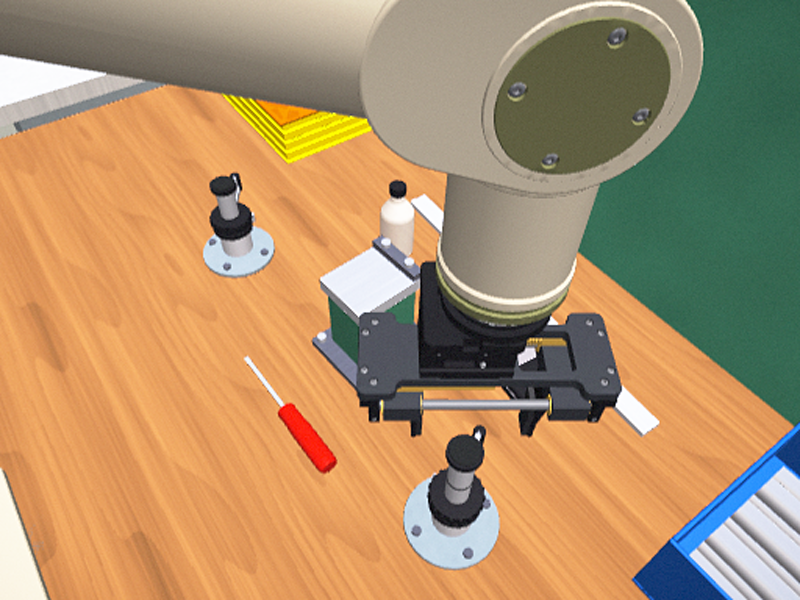

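Side view: the gripper hovers just beyond the stand and the stand itself is unobstructed. I'll take the groove height relative to the ring, from an intensity profile along the leg's front.

```bash
python3 - <<'E'
from h import *
import cv2
s=r.camera("side");im=s["image"];g=np.mean([im]+[r.camera("side")["image"] for _ in range(3)],axis=0).mean(-1)
A=np.array([.511,-.2455]);d=s["eye"][:2]-A;d/=np.linalg.norm(d)
for o in(.0,):
  for z in np.arange(.07,.165,.002):
    p=proj(s,np.r_[A+d*.013,z]);v=np.mean([cv2.getRectSubPix(g.astype(np.float32),(1,1),(p[0]+k,p[1]))[0,0] for k in(-1.5,-.5,.5,1.5)])
    print(round(z*1000),p.round(1),int(v),end=' | ')
c=cv2.resize(im[272:352,255:335],(600,600),interpolation=cv2.INTER_CUBIC);cv2.imwrite("pics/c3.png",c[:,:,::-1])
E
```

```text
70 [290.2 324.2] 55 | 72 [290.3 323.7] 54 | 74 [290.4 323.2] 52 | 76 [290.5 322.7] 63 | 78 [290.6 322.2] 87 | 80 [290.7 321.7] 111 | 82 [290.8 321.2] 135 | 84 [290.9 320.7] 148 | 86 [291.  320.2] 151 | 88 [291.1 319.7] 153 | 90 [291.2 319.2] 152 | 92 [291.3 318.7] 152 | 94 [291.4 318.2] 152 | 96 [291.5 317.7] 152 | 98 [291.6 317.2] 152 | 100 [291.7 316.7] 152 | 102 [291.8 316.1] 152 | 104 [291.9 315.6] 153 | 106 [292.  315.1] 153 | 108 [292.1 314.6] 150 | 110 [292.3 314. ] 146 | 112 [292.4 313.5] 114 | 114 [292.5 313. ] 83 | 116 [292.6 312.4] 107 | 118 [292.7 311.9] 130 | 120 [292.8 311.3] 145 | 122 [292.9 310.8] 154 | 124 [293.  310.2] 153 | 126 [293.1 309.7] 153 | 128 [293.3 309.1] 152 | 130 [293.4 308.6] 152 | 132 [293.5 308. ] 151 | 134 [293.6 307.5] 152 | 136 [293.7 306.9] 152 | 138 [293.8 306.3] 152 | 140 [294.  305.8] 152 | 142 [294.1 305.2] 152 | 144 [294.2 304.6] 153 | 146 [294.3 304. ] 153 | 148 [294.4 303.4] 155 | 150 [294.6 302.9] 151 | 152 [294.7 302.3] 126 | 154 [294.8 301.7] 90 | 156 [294.9 301.1] 48 | 158 [295.  300.5] 33 | 160 [295.2 299.9] 29 | 162 [295.3 299.3] 42 | 164 [295.4 298.7] 49 |
```

View pics/c3.png

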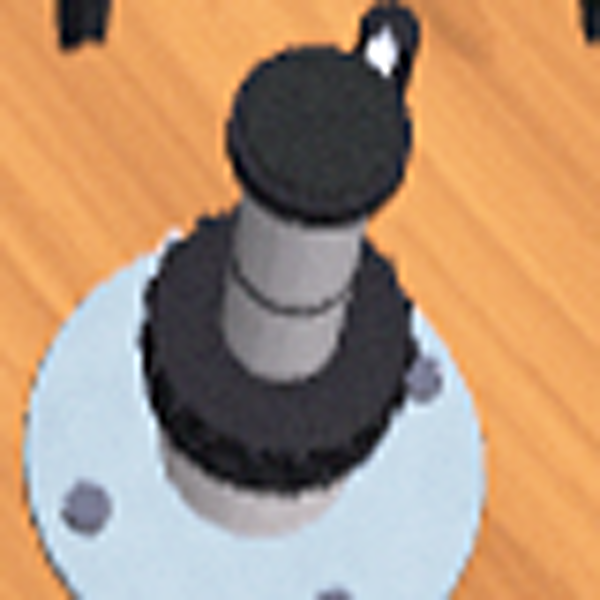

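Crop: ring top edge falls at model z 79.5 mm, and the groove (290,303) at z 114.3 mm. So the slide is about 34.5 mm and the fingertips should grip at z ≈ 0.120.

```bash
python3 -m crank '[[[3,0,20,0,1],[3,0,40,0,1],[3,0,60,0,1],[3,0,80,0,1],[3,0,95,0,1],[3,0,102,0,1],[3,0,102,0,1],[3,0,102,0,1],[3,0,102,0,-1],[3,0,102,0,-1],[3,0,102,0,-1],[3,0,102,0,-1],[3,0,102,0,-1],[3,0,102,0,-1],[3,0,102,0,-1],[3,0,102,0,-1],[3,0,102,0,-1]]]' 45
```

```text
time: 4.3
ee_pos: [0.5117, -0.2441, 0.1206]
eef_rot: [0.888, 0.46, 0.0, 0.0]
ft_force: [2.0, -0.6, -1.0]
width: 0.0337
grip_force: 45.0
```

```bash
python3 -m crank '[[[0,0,0,0,-1],[0,0,0,0,-1],[0,0,0,0,-1]]]' 45; python3 - <<'E'
from h import *
import cv2
c=[cv2.resize(r.camera(n)["image"],(400,300)) if 0 else r.camera(n)["image"] for n in("wrist","side")]
a=cv2.resize(c[0][60:360,110:410],(400,400));b=cv2.resize(c[1][220:370,220:370],(400,400),interpolation=cv2.INTER_CUBIC)
cv2.imwrite("pics/g4.png",np.hstack([a,b])[:,:,::-1])
E
```

```text
time: 4.6
ee_pos: [0.5116, -0.244, 0.1206]
eef_rot: [0.888, 0.46, 0.0, 0.0]
ft_force: [2.2, -2.2, -0.4]
width: 0.0343
grip_force: 45.0
```

View pics/g4.png

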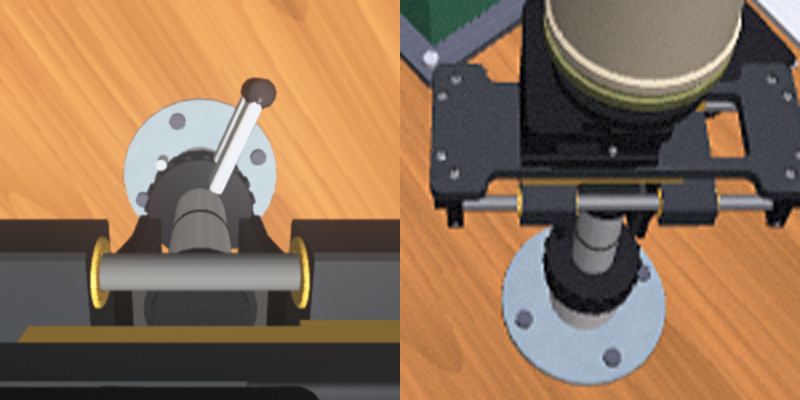

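Fingers stopped at 34 mm rather than 26 mm. Groove is visible at (200,212) in the left half, and the tips are near it, so I need a brighter close-up of the contact.

```bash
python3 - <<'E'
from h import *
import cv2
c=r.camera("wrist");s=r.read_state();T=R.from_quat(s["eef_rot"])
im=c["image"][190:340,160:360];b=(255*(im/255.)**.45).astype(np.uint8)
b=cv2.resize(b,(800,600),interpolation=cv2.INTER_CUBIC)[:,:,::-1].copy()
for off,col in(((0,0,0),(0,0,255)),((9.5,17,0),(0,255,0)),((9.5,-17,0),(0,255,0)),((9.5,17,-38),(255,0,0)),((9.5,-17,-38),(255,0,0))):
    p=proj(c,s["ee_pos"]+T.apply(np.array(off)/1e3));q=((p-[160,190])*4).astype(int);print(off,q);cv2.circle(b,tuple(map(int,q)),5,col,2)
cv2.imwrite("pics/g5.png",b);print(s["width"],s["grip_force"],s["ft_force"],s["torque"])
E
```

```text
(0, 0, 0) [395 193]
(9.5, 17, 0) [512 132]
(9.5, -17, 0) [277 132]
(9.5, 17, -38) [543 251]
(9.5, -17, -38) [245 251]
0.03340768826923486 45.00350207090378 [ 2.51878632 -0.87410491 -0.68215336] [-0.38721805 -0.38150588 -0.05665255]
```

View pics/g5.png

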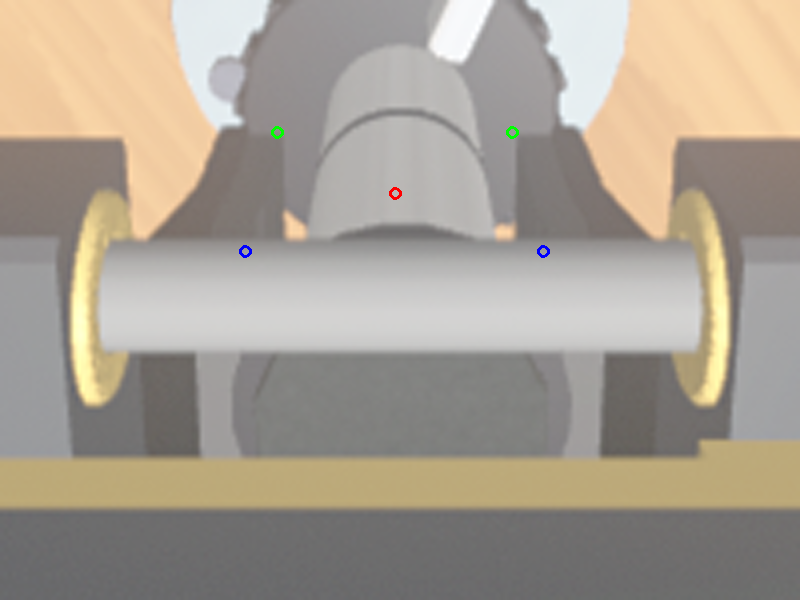

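Close-up: the fingers have closed on the cap, with gaps visible either side of the bar at (300,225) and (505,225). The groove front is at (403,110). I'll recompute the groove height from this picture.

```bash
python3 - <<'E'
from h import *
c=r.camera("wrist");s=r.read_state();T=R.from_quat(s["eef_rot"]);x=T.apply([1,0,0])
print(s["ee_pos"],s["width"],s["grip_force"],c["eye"])
for A in(np.array([.5117,-.244]),np.array([.511,-.2455])):
  d=c["eye"][:2]-A;d/=np.linalg.norm(d)
  for z in(.08,.106,.11,.114,.118,.122):
    print(z,((proj(c,np.r_[A+d*.013,z])-[160,190])*4).round(),end=' ')
  print()
for t in(0,-.038):print(((proj(c,s["ee_pos"]+T.apply([0.0095,.017,t]))-[160,190])*4).round())
E
```

```text
[ 0.51159507 -0.24401881  0.1205436 ] 0.03403830431367022 45.00371543224901 [ 0.55308087 -0.18631354  0.28301662]
0.08 [397.  32.] 0.106 [396.  78.] 0.11 [396.  86.] 0.114 [396.  94.] 0.118 [396. 103.] 0.122 [396. 112.] 
0.08 [398.  40.] 0.106 [398.  87.] 0.11 [398.  96.] 0.114 [398. 105.] 0.118 [398. 114.] 0.122 [398. 123.] 
[513. 132.]
[543. 251.]
```

```bash
python3 -m crank '[[[0,0,0,0,0.2],[0,0,0,0,0.2],[0,0,0,0,0.2],[0,0,4,0,0.2],[0,0,4,0,0.2],[0,0,4,0,0.2],[0,0,4,0,-1],[0,0,4,0,-1],[0,0,4,0,-1],[0,0,4,0,-1],[0,0,4,0,-1],[0,0,4,0,-1]]]' 45
```

```text
time: 6.0
ee_pos: [0.5117, -0.2441, 0.1166]
eef_rot: [0.888, 0.46, 0.0, 0.0]
ft_force: [1.1, -1.2, -1.5]
width: 0.0318
grip_force: 45.0
```

```bash
cat >> h.py <<'E'
import cv2
def profile(lo,hi,A=(.511,-.2455),st=.001):
    s=r.camera("side");g=np.mean([s["image"]]+[r.camera("side")["image"] for _ in range(2)],axis=0).mean(-1).astype(np.float32)
    A=np.array(A);d=s["eye"][:2]-A;d/=np.linalg.norm(d)
    for z in np.arange(lo,hi,st):
        p=proj(s,np.r_[A+d*.013,z]);print(round(z*1000,1),int(np.mean([cv2.getRectSubPix(g,(1,1),(p[0]+k,p[1]))[0,0] for k in(-1.5,-.5,.5,1.5)])),end=' | ')
    return s
E
python3 -c "
from h import *
profile(.07,.135,st=.002);s=r.read_state();print(s['width'],s['ee_pos'],s['ft_force'])"
```

```text
70.0 44 | 72.0 43 | 74.0 42 | 76.0 51 | 78.0 70 | 80.0 90 | 82.0 109 | 84.0 120 | 86.0 124 | 88.0 126 | 90.0 125 | 92.0 125 | 94.0 125 | 96.0 125 | 98.0 125 | 100.0 125 | 102.0 125 | 104.0 125 | 106.0 125 | 108.0 123 | 110.0 120 | 112.0 94 | 114.0 68 | 116.0 87 | 118.0 106 | 120.0 118 | 122.0 126 | 124.0 125 | 126.0 125 | 128.0 125 | 130.0 125 | 132.0 126 | 134.0 125 | 0.03254379039480524 [ 0.51167398 -0.24405861  0.11663786] [ 1.50652087 -1.41523168 -0.41550741]
```

```bash
python3 -m crank '[[[0,0,0,0,-1],[0,0,0,0,-1],[0,0,0,0,-1],[0,0,0,0,-1],[0,0,0,0,-1]]]' 60; python3 - <<'E'
from h import *
c=r.camera("wrist");im=c["image"][190:340,160:360];b=(255*(im/255.)**.4).astype(np.uint8)
a=cv2.resize(b,(400,300),interpolation=cv2.INTER_CUBIC)
s=r.camera("side")["image"][255:345,240:360];s=(255*(s/255.)**.5).astype(np.uint8)
cv2.imwrite("pics/g6.png",np.vstack([cv2.resize(b[30:130,20:180],(480,300),interpolation=cv2.INTER_CUBIC),cv2.resize(s[:75],(480,300),interpolation=cv2.INTER_CUBIC)])[:,:,::-1])
for i in range(3):
    r.camera("wrist");print(r.read_state()["width"])
E
```

```text
time: 6.65
ee_pos: [0.5116, -0.244, 0.1166]
eef_rot: [0.888, 0.46, 0.0, 0.0]
ft_force: [1.9, -1.7, 0.9]
width: 0.0318
grip_force: 60.0
0.03162829629237183
0.030984618886377564
0.03130023588820487
```

View pics/g6.png

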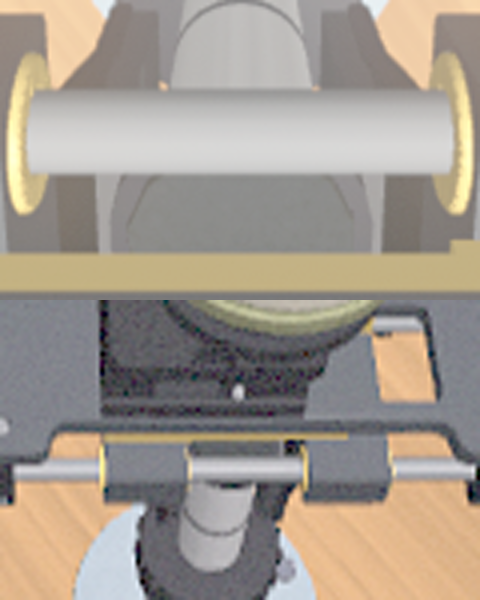

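The bar still shows a thin gap at (167,88), so the fingers seem to bear on the cap's lower edge through a taper. The tips are about 2 mm above the groove. Pressing down now and checking whether the leg follows.

```bash
python3 -m crank '[[[0,0,5,0,-1],[0,0,10,0,-1],[0,0,15,0,-1],[0,0,20,0,-1],[0,0,20,0,-1],[0,0,20,0,-1]]]' 60
python3 -c "
from h import *
profile(.07,.115,st=.001);s=r.read_state();print(s['width'],s['ee_pos'],s['ft_force'])"
```

```text
time: 7.5
ee_pos: [0.5115, -0.244, 0.0963]
eef_rot: [0.888, 0.46, -0.0, 0.0]
ft_force: [2.9, -1.5, 1.4]
width: 0.0312
grip_force: 60.0
70.0 43 | 71.0 43 | 72.0 42 | 73.0 41 | 74.0 41 | 75.0 41 | 76.0 50 | 77.0 60 | 78.0 70 | 79.0 81 | 80.0 91 | 81.0 101 | 82.0 111 | 83.0 121 | 84.0 123 | 85.0 124 | 86.0 126 | 87.0 127 | 88.0 122 | 89.0 116 | 90.0 110 | 91.0 104 | 92.0 96 | 93.0 89 | 94.0 82 | 95.0 78 | 96.0 88 | 97.0 97 | 98.0 107 | 99.0 115 | 100.0 118 | 101.0 121 | 102.0 125 | 103.0 126 | 104.0 126 | 105.0 125 | 106.0 125 | 107.0 124 | 108.0 125 | 109.0 125 | 110.0 125 | 111.0 125 | 112.0 125 | 113.0 125 | 114.0 125 | 0.031741413017366646 [ 0.51153469 -0.24398101  0.09651893] [ 2.99629407 -1.80199664  1.96518974]
```

The leg followed (groove now at 94.4 mm). Another 14.5 mm down.

```bash
python3 -m crank '[[[0,0,5,0,-1],[0,0,10,0,-1],[0,0,14.5,0,-1],[0,0,14.5,0,-1],[0,0,14.5,0,-1],[0,0,14.5,0,-1]]]' 60
python3 -c "
from h import *
profile(.068,.1,st=.001);s=r.read_state();print(s['width'],s['ee_pos'],s['ft_force'],s['joint_positions'][6])"
```

```text
time: 8.25
ee_pos: [0.5116, -0.244, 0.0822]
eef_rot: [0.888, 0.46, 0.0, 0.0]
ft_force: [3.4, -1.0, 2.5]
width: 0.0313
grip_force: 60.0
68.0 44 | 69.0 44 | 70.0 44 | 71.0 44 | 72.0 44 | 73.0 44 | 74.0 44 | 75.0 43 | 76.0 42 | 77.0 40 | 78.0 39 | 79.0 39 | 80.0 55 | 81.0 72 | 82.0 89 | 83.0 106 | 84.0 111 | 85.0 117 | 86.0 122 | 87.0 127 | 88.0 127 | 89.0 127 | 90.0 127 | 91.0 127 | 92.0 126 | 93.0 126 | 94.0 125 | 95.0 125 | 96.0 125 | 97.0 125 | 98.0 125 | 99.0 125 | 0.031287978071929796 [ 0.5115817  -0.24394754  0.08212994] [ 2.68185899 -1.72069709  2.99139142] -0.01959879752952013
```

Groove is now level within about 0.5 mm. Starting the counter-clockwise sweep, which is a negative tool turn, with a check partway.

```bash
python3 -m crank '[[[0,0,0,-4,-1],[0,0,0,-8,-1],[0,0,0,-12,-1],[0,0,0,-16,-1],[0,0,0,-20,-1],[0,0,0,-24,-1],[0,0,0,-28,-1],[0,0,0,-32,-1],[0,0,0,-36,-1],[0,0,0,-40,-1],[0,0,0,-40,-1],[0,0,0,-40,-1]]]' 60
python3 - <<'E'
from h import *
profile(.076,.09);s=r.read_state();print(s['width'],s['ee_pos'],s['ft_force'],s['torque']);shift([.511,-.2455,.082],30)
c=r.camera("wrist")["image"];cv2.imwrite("pics/w7.png",cv2.resize((255*(c/255.)**.6).astype(np.uint8),(800,600))[:,:,::-1])
E
```

```text
time: 9.6
ee_pos: [0.5108, -0.244, 0.0821]
eef_rot: [0.678, 0.736, -0.0, -0.001]
ft_force: [-1.8, -1.0, 6.6]
width: 0.0314
grip_force: 60.9
76.0 71 | 77.0 71 | 78.0 71 | 79.0 71 | 80.0 71 | 81.0 72 | 82.0 72 | 83.0 72 | 84.0 72 | 85.0 72 | 86.0 72 | 87.0 72 | 88.0 72 | 89.0 73 | 0.031244029010797408 [ 0.51073688 -0.24401905  0.08207427] [-0.27375656 -0.40942011  5.30425129] [-0.36475372  0.35140755 -0.03758936]
psi now 4.693945655456479 turn -25.306054344543522 shift [-1.49756476  0.14113573  0.07316888] tcp [ 0.51073688 -0.24401905  0.08207427] q7 0.625761264973461
```

View pics/w7.png

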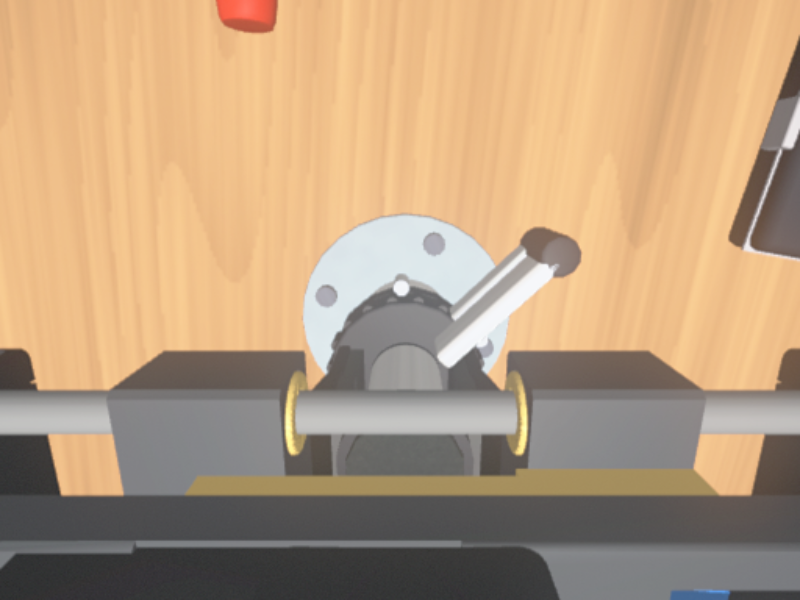

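Wrist view: lever end top at (563,256), blade inner end at (443,361), with the right finger just against the blade's side and the leg held centred at (405,380).

```bash
python3 - <<'E'
from h import *
S=1.5625;c=r.camera("wrist");t=ray(c,563,256,.098,S);b=ray(c,443,361,.098,S);A=np.array([.511,-.2455])
print(t,b,np.hypot(*(t[:2]-A)),[np.degrees(np.arctan2(*v[:2][::-1])) for v in(t[:2]-A,t-b)])
E
```

```text
[ 0.5569321 -0.1936985  0.098    ] [ 0.52270623 -0.23222294  0.098     ] 0.06923260801831849 [np.float64(48.436775419501785), np.float64(48.38148245905033)]
```

Lever is at 48.4°, so it follows 43.7° ahead of the finger as the geometry predicts. Carrying on.

```bash
python3 -m crank '[[[0,0,0,-4,-1],[0,0,0,-8,-1],[0,0,0,-12,-1],[0,0,0,-16,-1],[0,0,0,-20,-1],[0,0,0,-24,-1],[0,0,0,-28,-1],[0,0,0,-28,-1],[0,0,0,-28,-1]]]' 60
python3 - <<'E'
from h import *
s=r.read_state();print(s['width'],s['ee_pos'],s['ft_force'],s['torque']);shift([.511,-.2455,.082],45)
E
```

```text
time: 10.75
ee_pos: [0.5102, -0.2443, 0.0821]
eef_rot: [0.48, 0.877, -0.0, -0.001]
ft_force: [-3.5, -1.4, 8.1]
width: 0.0312
grip_force: 61.0
0.03117411407381443 [ 0.51021875 -0.24434401  0.0820677 ] [-3.51832747 -1.40506311  8.12228422] [-0.42241613  0.67471182 -0.10589764]
psi now 32.66831378727211 turn -12.331686212727888 shift [-1.39492383  0.03378392  0.06559571] tcp [ 0.51021875 -0.24434401  0.0820677 ] q7 1.0832851161898172
```

```bash
python3 -m crank '[[[0,0,0,-2,-1],[0,0,0,-4,-1],[0,0,0,-6,-1],[0,0,0,-6,-1]]]' 60
python3 -c "
from h import *
s=r.read_state();print(s['torque']);shift([.511,-.2455,.082],45)"
python3 -m crank '[[[0,0,0,-2,-1],[0,0,0,-4,-1],[0,0,0,-4,-1]]]' 60
python3 -c "
from h import *
s=r.read_state();print(s['torque']);shift([.511,-.2455,.082],45)"
```

```text
time: 11.15
ee_pos: [0.5102, -0.2445, 0.0821]
eef_rot: [0.433, 0.902, -0.0, -0.001]
ft_force: [-4.1, -1.9, 7.5]
width: 0.0309
grip_force: 61.1
[-0.44075912  0.70071445 -0.15104203]
psi now 38.71956305558761 turn -6.2804369444123935 shift [-1.31863608  0.00698914  0.0689356 ] tcp [ 0.51016987 -0.24447557  0.08207092] q7 1.18276759760435
time: 11.45
ee_pos: [0.5101, -0.2445, 0.0821]
eef_rot: [0.401, 0.916, -0.0, -0.001]
ft_force: [-5.6, -1.0, 8.2]
width: 0.0311
grip_force: 61.1
[-0.39608213  0.71582826 -0.15792671]
psi now 42.71428317745487 turn -2.285716822545133 shift [-1.31546509 -0.01027263  0.07616346] tcp [ 0.51011537 -0.24452652  0.08207824] q7 1.2485194981826793
```

Lever is at roughly 86° and there's no stop yet (it lies at 93° at most). Small steps from here.

```bash
for k in 1; do python3 -m crank '[[[0,0,0,-1.5,-1],[0,0,0,-3,-1],[0,0,0,-3,-1],[0,0,0,-3,-1]]]' 60
python3 -c "
from h import *
s=r.read_state();print(s['torque']);shift([.511,-.2455,.082],48)"; done
python3 -m crank '[[[0,0,0,-1,-1],[0,0,0,-2,-1],[0,0,0,-2,-1],[0,0,0,-2,-1]]]' 60
python3 -c "
from h import *
s=r.read_state();print(s['torque']);shift([.511,-.2455,.082],48)"
```

```text
time: 11.85
ee_pos: [0.5101, -0.2446, 0.0821]
eef_rot: [0.378, 0.926, -0.0, -0.001]
ft_force: [-5.1, -1.5, 8.3]
width: 0.0319
grip_force: 61.1
[-0.4378936   0.70690876 -0.1218589 ]
psi now 45.640227262840526 turn -2.3597727371594743 shift [-1.28972419  0.00565756  0.06992107] tcp [ 0.51007409 -0.24460233  0.08207207] q7 1.2967161626043062
time: 12.25
ee_pos: [0.51, -0.2446, 0.0821]
eef_rot: [0.361, 0.932, -0.0, -0.001]
ft_force: [-4.3, -2.4, 7.6]
width: 0.0312
grip_force: 61.0
[-0.46233781  0.65666622 -0.19071066]
psi now 47.6315001911136 turn -0.3684998088863978 shift [-1.29389418  0.01438418  0.06069832] tcp [ 0.51003448 -0.24463869  0.08206297] q7 1.3295974941221689
```

```bash
cat > tm.py <<'E'
from h import *
a=cv2.imread("pics/w7.png");c=r.camera("wrist")["image"]
b=cv2.resize((255*(c/255.)**.6).astype(np.uint8),(800,600))[:,:,::-1].copy()
for n,(u0,u1,v0,v1) in dict(tip=(515,590,220,285),inner=(430,500,300,370)).items():
    m=cv2.matchTemplate(b[v0-40:v1+40,u0-60:u1+60],a[v0:v1,u0:u1],cv2.TM_CCOEFF_NORMED);_,q,_,l=cv2.minMaxLoc(m);print(n,l[0]-60,l[1]-40,round(q,2))
t=ray(r.camera("wrist"),563,256,.098,1.5625)
E
python3 tm.py; python3 -m crank '[[[0,0,0,-1,-1],[0,0,0,-2,-1],[0,0,0,-2,-1],[0,0,0,-2,-1]]]' 60
python3 tm.py;python3 -c "
from h import *
s=r.read_state();print(s['torque']);shift([.511,-.2455,.082],48)"
```

```text
tip 4 3 0.98
inner 1 1 0.95
time: 12.75
ee_pos: [0.5102, -0.2447, 0.0821]
eef_rot: [0.345, 0.939, -0.0, -0.001]
ft_force: [-3.2, -3.2, 7.9]
width: 0.0314
grip_force: 61.5
tip 6 5 0.98
inner 1 2 0.94
[-0.56219685  0.41395222 -0.35066495]
psi now 49.62373788295583 turn 1.6237378829558295 shift [-1.13612901 -0.05302416  0.05594914] tcp [ 0.51016894 -0.24472362  0.0820575 ] q7 1.3624222273942366
```

```bash
python3 - <<'E'
from h import *
c=r.camera("wrist");S=1.5625;t=ray(c,569,261,.098,S);b=ray(c,444,363,.098,S);A=np.array([.511,-.2455])
print([np.degrees(np.arctan2(*v[:2][::-1])) for v in(t[:2]-A,t-b)])
E
python3 -m crank '[[[0,0,0,-1,-1],[0,0,0,-1.5,-1],[0,0,0,-1.5,-1],[0,0,0,-1.5,-1]]]' 60
python3 tm.py;python3 -c "
from h import *
s=r.read_state();print(s['torque'],s['ft_force']);shift([.511,-.2455,.082],48)"
```

```text
[np.float64(91.05067874729258), np.float64(91.30640985521944)]
time: 13.3
ee_pos: [0.5104, -0.2448, 0.0821]
eef_rot: [0.333, 0.943, -0.0, -0.001]
ft_force: [-1.9, -3.1, 5.3]
width: 0.0313
grip_force: 62.4
tip 9 8 0.96
inner 2 3 0.9
[-0.59316275  0.10738057 -0.36813162] [-3.29766098 -2.88336632  6.02480719]
psi now 51.114894542691665 turn 3.1148945426916654 shift [-0.89972965 -0.17951394  0.06768372] tcp [ 0.51041242 -0.24479544  0.08206834] q7 1.3870612768233859
```

Lever stopped at about 91° (58.5° of travel) while the tool kept turning, so it's at the stop. One check that the cap hasn't slipped in the grip, then hand in.

```bash
python3 - <<'E'
from h import *
a=cv2.imread("pics/w7.png");c=r.camera("wrist")["image"];b=cv2.resize((255*(c/255.)**.6).astype(np.uint8),(800,600))[:,:,::-1].copy()
u0,u1,v0,v1=330,480,438,470
m=cv2.matchTemplate(b[v0-4:v1+4,u0-10:u1+10],a[v0:v1,u0:u1],cv2.TM_CCOEFF_NORMED);_,q,_,l=cv2.minMaxLoc(m);print("cap",l[0]-10,l[1]-4,q)
s=r.read_state();print(s["grip_force"],s["width"],s["ee_pos"])
print(r.close_job())
E
```

```text
cap 0 -2 0.9529925584793091
62.4338564898062 0.03167247986993229 [ 0.51041911 -0.24478988  0.08207523]
the job is handed in; nothing more can be done
None
```

I handed the job in with the leg gripped at about 62 N and its groove level with the ring to about 0.5 mm (measured before the lever swing; the cap showed no clear slip in the grip afterwards). The lever is against its closed stop. The fingers closed to 31 mm rather than the bar's 26 mm, so they seem to be holding the cap's lower edge. I haven't seen the verdict.

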